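# Hold a chromatography column home against its sprung connector

### The job

Take the longer steel column from the rack and push it down past the sprung jaw until it is fully home in both fork clips of the holder, its end still clear of the sprung seat. Then, still gripping it, slide it along against the seat, press that in about half way (10 mm, about 10 N; never to its end stop) and keep it steady for a colleague to tighten the fitting: finish while still gripping and pressing, with the other things left where they were.

Things in the scene. Friction and masses are not known exactly. Their poses are not given: they have to be found in the camera images.
- column: The column to fit: straight steel tube 12 mm in diameter with a dark hexagonal fitting (18 mm across corners) and a short 12 mm round tip at each end; 224 mm long over all, bare tube for the middle 180 mm, ends alike, about 0.2 kg. Starts lying in one of the rack's two places, axis 50 mm above the table. Origin: its middle, on the axis; y runs along the tube.
- short_column: The other column on the rack, the same but only 168 mm long over all (bare tube 124 mm). To be left alone. Origin at its middle, y along the tube.
- rack: Low wooden fixed rack, foot 150 x 130 x 8 mm. Two cross boards, 10 mm thick, at y = -45 and +45 mm, have V notches at x = -36 and +36 mm; a column lies along y with its axis 50 mm above the table, notch rims 53 mm high. Between the boards (80 mm clear) nothing is under a column down to the foot. Origin: centre of the underside.
- holder: Fixed column holder, base 90 x 300 x 10 mm. Two black fork clips, 12 mm thick, at y = -45 and +45 mm: U slots open upward, 15 mm wide, floor 44 mm above the table, tall prong (80 mm) at -x, low one (51 mm) at +x. Between the clips (78 mm clear) only a hinge pin, top 18 mm up. Grey seat block (74 mm high) at y = 138 to 174 mm. Origin: underside, midway between clips, under the column's line.
- clip (a point): Point midway between the clips on the line of a fully seated column, 50 mm above the table. Axes as the holder's: y along the column towards the seat, z up. With the column's middle at y = 0 here its end just touches the free seat; clip it in at about y = -10 to -15 mm to leave the seat clear; with the seat half way in it is at y = +10 mm.
- jaw (a joint): Angle (rad) of the sprung steel jaw along the clips' +x side: 0 shut, grows as it swings outward (to 0.6). Its two hooks, just outside the clips at y = -56 and +56 mm, overhang the slots. A level column pushed straight down with some 8 to 18 N forces the jaw to about 0.08 rad, drops under the hooks, and the jaw springs shut 1.5 mm above it; it can still slide along y.
- jaw_tip (a point): Midway along y between the tips of the jaw's two hooks (each 8 mm wide); moves with the jaw. With the jaw shut the tips are 58 mm above the table and 2 mm to +x of the column's line; from them the hooks' sloping backs rise outward, about 25 degrees off vertical, to 82 mm. The jaw's hinge runs along y, 14 mm above the table.
- seat (a joint): How far the sprung seat is pushed in along the holder's +y, in m: 0 free, 0.020 at its end stop. Its spring pushes back 1 N for each mm.
- seat_face (a point): Centre of the seat's flat steel face (26 mm disc, 6 mm thick, on a brass stem; 20 mm gap behind the disc when free) on which the column's end presses. At rest 112 mm from the clip point along y, on the column's line; it faces the holder's -y and moves with the seat.
- amber_bottle: Bystander: amber bottle, 56 mm in diameter, 105 mm high. Origin under its centre.
- clear_bottle: Bystander: clear bottle, 56 mm in diameter, 105 mm high. Origin under its centre.
- beaker: Bystander: glass beaker, 70 mm in diameter, 90 mm high. Origin under its centre.
- nut: Bystander: the round steel fitting nut, 24 mm in diameter, 14 mm high, lying ready on the holder base plate near its -y end, on the -x side. Origin under its centre.
- wrench: Bystander: wrench lying flat on the table. Origin under its middle.
- vial: Bystander: amber vial, 28 mm in diameter, 45 mm high. Origin under its centre.
- mouse: Bystander: computer mouse, 100 x 60 x 22 mm. Origin under its centre.
Things that resemble listed ones, but are neither listed nor needed, are in the scene too. Leave any pink or red look-alike of the column alone.

How it is judged:
On the way, in this order (a step that is already met when the one before it is completed fails the run):
1. the long column is fully home in both fork clips with the jaw shut over it, and the seat is not pressed yet (z of column in the frame of clip between -0.003 and 0.003 m and x of column in the frame of clip between -0.003 and 0.003 m and angle between the y axis of column and the y axis of clip, either way round below 0.06 rad and value of joint jaw below 0.05 rad and value of joint seat below 0.003 m), for 0.2 s.
2. the gripped column presses the seat in about half way, steadily for a second (z of column in the frame of clip between -0.003 and 0.003 m and x of column in the frame of clip between -0.003 and 0.003 m and angle between the y axis of column and the y axis of clip, either way round below 0.06 rad and value of joint jaw below 0.05 rad and contact force between column and seat between 6 and 14 N and value of joint seat between 0.006 and 0.014 m and contact force between the fingers and column above 3 N and linear speed of column below 0.01 m/s), for 1 s.
At the end, for the whole second after the job is handed in: Long column home in both clips (within 3 mm in height and sideways, 0.06 rad), jaw shut over it (under 0.05 rad), still held by the fingers and at rest, its end pressing on the seat with 6 to 14 N, the seat pushed in 6 to 14 mm, all through the final second (all of step 2); the arm keeps its last pose, push and grip.
It fails at once if the seat is pushed to its end stop (past 18.5 mm) (value of joint seat above 0.0185 m).
It fails at once if the short column is disturbed (moved over 25 mm) (distance of short_column from where it was at the start of the episode above 0.025 m).
It fails at once if a bystander on the table is disturbed (moved over 25 mm) (distance of any of amber_bottle, clear_bottle, beaker, nut, wrench, vial, mouse from where it was at the start of the episode above 0.025 m).
It also fails if it takes over 48 s, if anything falls off the work surface, if the arm or the gripper's body presses on something with over 40 N, if the wrist force passes 120 N, or if a joint passes its speed limit or range.

### The arm

A 6-joint arm with a two-finger parallel gripper is mounted at the origin on the work surface. World frame = base frame: x ahead of the robot, y to its left, z up, the work surface at z = 0. Lengths are in m, angles in rad, forces in N, time in s.
With the tool pointing down it reaches from about 0.35 to 0.875 m from the base axis. Payload 4.2 kg.
Tool frame: the origin (TCP) lies at the very end of the fingers, on their centre line; the grasp point (between the pads) lies manip.hold_point_z behind it (manip.hold_point_z is the distance from the TCP to the grasp point, in m); z points along the fingers, y is the line along which they close (so a half turn about z gives the same grasp; the last joint's range is limited). The gripper opens to 85 mm and grips with 20 to 120 N. Pads are 22 mm wide; open, the fingers measure 114 mm over their backs; the gripper's body (76 mm by 85 mm) begins 54 mm behind the grasp point. The pads swing forward as they close: fully open they stand 13 mm farther back than shut.
Start: joints at [-0.895, 0.385, 0.008, 0, -1.194, -0.259], TCP at [0.253, -0.571, 0.231] pointing down, gripper open.
Joint ranges: [-3.14, 3.14], [-1.21, 2.06], [-1.07, 1.41], [-3.16, 2.05], [-2.99, -0.16], [-3.1, 3.1]. Speed limits (rad/s): [2.79, 2.79, 3.14, 3.14, 3.14, 3.14].

### API

Orientations are given as [roll, pitch, yaw] about the fixed x, y, z axes, in that order (R = Rz(yaw) Ry(pitch) Rx(roll)).
In Python, from plant import monitor, camera, calibration, job_done, manip gives the robot as it stands.
- The arm moves only by the tool carry_out, never from a script. Its argument "series" is a list of rows, each an object of numbers: "claw": the finger opening in m, from 0 to 0.0854; "tx", "ty", "tz": the shift along the tool's x, y, z in m; "ax", "ay", "az": the turn, a rotation vector about the tool's x, y, z in rad. In form: [{"claw": .., "tx": .., "ty": .., "tz": .., "ax": .., "ay": .., "az": ..}, ...]. A call has 1 to 12 rows; each row is the pose to reach, as a shift and turn from the pose commanded when the call began, along the tool's axes at that moment; what a row does not reach only later rows make up. A row lasts 1/8 s, in which the tool goes at most 62.5 mm and 10.7 degrees, less where a joint would pass 70% of its speed; a pose out of reach is approached as far as the arm can. A call with a gripper value outside its range is refused whole. The fingers move at their own pace and stop on an object; "force" is the grip in N (left out, the last holds). Time passes only in rows, so rows that repeat a pose let the fingers close. It gives the time, the measured TCP pose, the force, the opening and the grip force at its end, in the units of the state.
- monitor.sense(): the state, without advancing time (a new reading comes with each control period).
- camera(name): name is "scene" or "side" or "wrist"; returns the picture (384x512x3 uint8, blue, green, red); there is no depth.
- calibration(name): a dict with "camera_matrix" (3x3 intrinsics, pixels), "extrinsics" (4x4, takes a point from camera to world coordinates); the wrist camera has in their place "hand_eye" (4x4, takes a point from camera to tool coordinates, whose origin is the TCP and whose axes are the flange's). Camera axes: x right, y down, z forward; pixel columns grow to the right and rows downward; lengths in m; the calibration is good to about 2 mm. A picture is of the moment at which its call begins: read the wrist's pose just before it. calibration takes no time and is no camera call.
- job_done(): hands the job in; it is judged then, once.
The state is a dict: "t": time; "qpos": joint angles; "qd": joint speeds; "tau": joint torques, N m; "eef_pos": TCP position; "tcp_rot": TCP orientation; "ft_force": force on the tool from outside, world axes, zero at the start; "torque": the same for the moment, N m; "gripper_width": finger opening in m; "grip_force": force on a finger pad.
Only numpy, scipy, OpenCV 4.12 (cv2) and the standard library are available. Lean on these libraries where they do the work, as an engineer would, in place of code of your own. Each camera call takes 0.05 s, during which the arm holds its last target. There are 200 camera calls.

## Working session

There is one attempt and no reset: what is moved stays moved. The work goes in short steps, Python scripts to look and compute and a tool call to move; the robot and the scene stay as the last step left them, time stands still between calls to the robot, and variables do not carry over. Pictures are saved under pics/ and viewed, at most 10 in all, crops included, and the job is handed in when it is done.

Besides the shell and the picture viewer there is one more tool, called after ">>>" as a command line: name --argument value ..., lists and objects as JSON in quotes. carry_out: Moves the arm, as the interface text tells. Its arguments: {"type":"object","properties":{"series":{"type":"array"},"force":{"type":"number"}},"required":["series"]}

```bash
mkdir -p pics; ls; python3 - <<'E'
from plant import monitor,camera,calibration,manip
import cv2
print(monitor.sense(), manip.hold_point_z)
for n in("scene","side"):
    cv2.imwrite(f"pics/{n}0.png",camera(n))
    c=calibration(n);print(c)
print(calibration("wrist"))
E
```

```text
pics
{'t': 0.0, 'qpos': array([-8.95409634e-01,  3.85549484e-01,  6.58478683e-03, -5.01515860e-04,
       -1.19400258e+00, -2.58604003e-01]), 'qd': array([ 9.96281120e-04, -2.42740269e-04, -2.03519969e-05, -5.23875113e-04,
       -4.08302786e-04,  1.45063957e-03]), 'tau': array([-1.37253774e-03, -3.92289984e+01,  1.88397574e+01,  4.18628499e+00,
       -4.71541731e-03, -9.42348407e-06]), 'eef_pos': array([ 0.25278373, -0.57093818,  0.23020943]), 'tcp_rot': array([ 3.13937469e+00, -1.04752344e-04, -2.72499488e+00]), 'ft_force': array([-0.17614928, -0.00901796, -0.60779858]), 'torque': array([-0.0089986 ,  0.00089748, -0.00851489]), 'grip_force': 0.0, 'gripper_width': 0.08496102443608523} 0.0187
{'camera_matrix': array([[438.73892593,   0.        , 260.29000603],
       [  0.        , 438.73892593, 192.61976128],
       [  0.        ,   0.        ,   1.        ]]), 'extrinsics': array([[-0.78045477,  0.47956604, -0.40113185,  1.01243155],
       [ 0.62518174,  0.59227734, -0.50828668,  0.66548665],
       [-0.00617573, -0.64747507, -0.76206161,  1.04378008],
       [ 0.        ,  0.   
[... 295 characters left out ...]
47429399, -0.55621444,  0.6824007 , -1.07233105],
       [-0.01665447, -0.76932495, -0.63864055,  1.07876986],
       [ 0.        ,  0.        ,  0.        ,  1.        ]])}
{'camera_matrix': array([[293.53633646,   0.        , 255.68883789],
       [  0.        , 293.53633646, 194.57706792],
       [  0.        ,   0.        ,   1.        ]]), 'hand_eye': array([[-1.14672299e-05, -9.47161162e-01, -3.20758059e-01,
         8.25958293e-02],
       [ 9.99999949e-01,  9.10226941e-05, -3.04529807e-04,
        -6.82716913e-04],
       [ 3.17635069e-04, -3.20758047e-01,  9.47161113e-01,
        -1.43223402e-01],
       [ 0.00000000e+00,  0.00000000e+00,  0.00000000e+00,
         1.00000000e+00]])}
```

View pics/scene0.png

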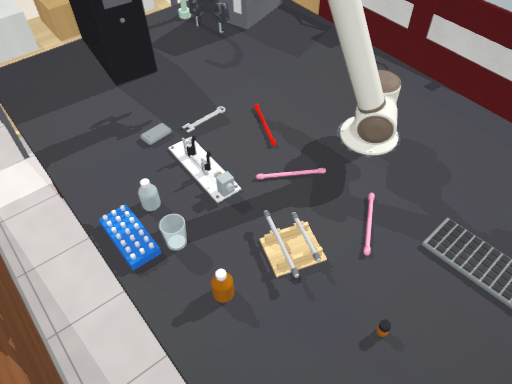

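View pics/side0.png

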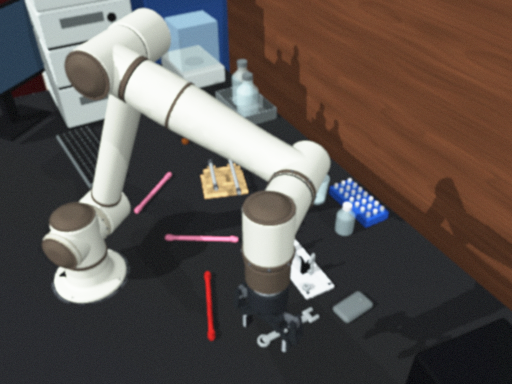

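The scene view shows the rack at (292,248), with the longer column on its left running from (267,214) to (295,272). The holder is at (204,168), with its seat block at (225,182). In the side view the rack is at (224,180), and the arm hides part of the holder. I'll zoom in next.

```bash
cat > h.py <<'E'
import numpy as np, cv2
from scipy.spatial.transform import Rotation as R
from plant import monitor,camera,calibration,manip
def cam(n,s=None):
    c=calibration(n)
    if n=="wrist":
        s=s or monitor.sense(); T=np.eye(4);T[:3,:3]=R.from_euler('xyz',s['tcp_rot']).as_matrix();T[:3,3]=s['eef_pos']
        return c["camera_matrix"],T@c["hand_eye"]
    return c["camera_matrix"],c["extrinsics"]
def onplane(KE,uv,z):
    K,E=KE; d=E[:3,:3]@np.linalg.inv(K)@[uv[0],uv[1],1]; o=E[:3,3]
    return o+d*(z-o[2])/d[2]
def proj(KE,p):
    K,E=KE; q=K@(E[:3,:3].T@(np.asarray(p)-E[:3,3])); return q[:2]/q[2]
def totool(s,dp): return R.from_euler('xyz',s['tcp_rot']).inv().apply(dp)
E
python3 - <<'E'
import cv2,numpy as np
a=cv2.imread('pics/scene0.png')
A=cv2.resize(a[200:290,250:340],(400,400)[::-1] if 0 else (400,400),interpolation=cv2.INTER_CUBIC)
B=cv2.resize(a[125:215,160:250],(400,400),interpolation=cv2.INTER_CUBIC)
cv2.imwrite('pics/z1.png',np.hstack([A,B]))
from h import *
S=cam("scene")
for uv in[(267,214),(295,272),(295,216),(316,256)]:print(uv,onplane(S,uv,.05).round(4))
E
```

```text
(267, 214) [0.5245 0.0772 0.05  ]
(295, 272) [0.5875 0.2682 0.05  ]
(295, 216) [0.4672 0.1328 0.05  ]
(316, 256) [0.5123 0.2671 0.05  ]
```

View pics/z1.png

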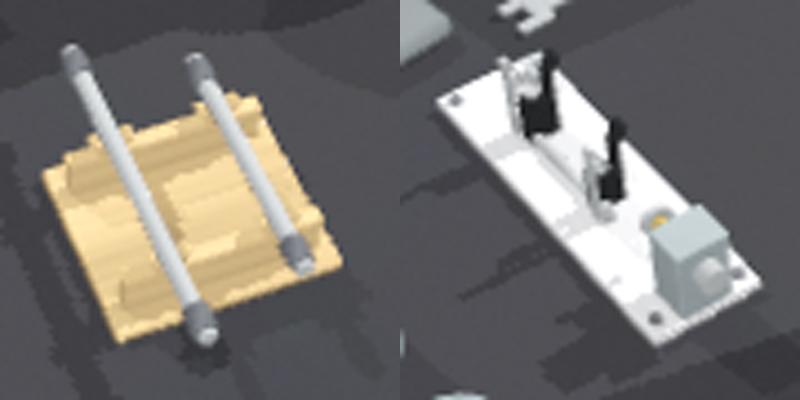

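Left half: the long column's tips are at about (265.3,210.8) and (296.8,276.5) in the original picture, and the short column is to its right. Right half: the holder base corners are at about (168.3,147.5), (192.6,135.8), (217.4,202.6) and (241.5,189.1). The seat block is at the lower-right end, and the jaw is on the left (image) side.

```bash
python3 - <<'E'
from h import *
S=cam("scene")
a,b=[onplane(S,u,.05) for u in((265.5,211.2),(296.6,276.3))]
print(a,b,np.linalg.norm(a-b),(a+b)/2,np.degrees(np.arctan2(*(b-a)[1::-1])))
P=[onplane(S,u,.01) for u in((168.3,147.5),(192.6,135.8),(217.4,202.6),(241.5,189.1))]
for p in P:print(p)
n=np.linalg.norm
print(n(P[0]-P[1]),n(P[2]-P[3]),n(P[0]-P[2]),n(P[1]-P[3]),sum(P)/4)
d=P[2]+P[3]-P[0]-P[1];print(np.degrees(np.arctan2(d[1],d[0])))
s=monitor.sense();print(totool(s,[.1,0,0]),totool(s,[0,.1,0]))
E
```

```text
[0.52144089 0.06664184 0.05      ] [0.59267992 0.28013662 0.05      ] 0.22506669873124197 [0.5570604  0.17338923 0.05      ] 71.54715406377323
[ 0.58530705 -0.37737306  0.01      ]
[ 0.48913069 -0.37468834  0.01      ]
[ 0.59432048 -0.07494037  0.01      ]
[ 0.50476027 -0.07208395  0.01      ]
0.09621382679035628 0.08960575091300241 0.3025669727831268 0.30300775946442315 [ 0.54337962 -0.22477143  0.01      ]
87.66764708108612
[-9.14456017e-02 -4.04684245e-02 -9.24380012e-05] [-0.04046853  0.09144542  0.00018041]
```

The measured sizes agree: the column comes out 225 mm long against 224, and the base about 303 x 90–96 mm against 300 x 90. I'll move above the holder for a close look on the way to the rack.

>>> carry_out --series '[{"claw":0.085,"tx":-0.039,"ty":0.017,"tz":0,"az":-0.12},{"claw":0.085,"tx":-0.09,"ty":0.04,"tz":0,"az":-0.26},{"claw":0.085,"tx":-0.145,"ty":0.064,"tz":0,"az":-0.42},{"claw":0.085,"tx":-0.2,"ty":0.088,"tz":0,"az":-0.58},{"claw":0.085,"tx":-0.255,"ty":0.112,"tz":0,"az":-0.74},{"claw":0.085,"tx":-0.31,"ty":0.136,"tz":0,"az":-0.9},{"claw":0.085,"tx":-0.36,"ty":0.158,"tz":0,"az":-1.04},{"claw":0.085,"tx":-0.392,"ty":0.172,"tz":0,"az":-1.113},{"claw":0.085,"tx":-0.392,"ty":0.172,"tz":0,"az":-1.113},{"claw":0.085,"tx":-0.392,"ty":0.172,"tz":0,"az":-1.113},{"claw":0.085,"tx":-0.392,"ty":0.172,"tz":0,"az":-1.113}]'

```text
invalid input
```

```bash
python3 - <<'E'
from h import *
s=monitor.sense();im=camera("wrist");cv2.imwrite("pics/w1.png",im)
import pickle;pickle.dump(s,open('w1.pkl','wb'))
print(s['t'],s['eef_pos'],s['tcp_rot'],s['qd'].round(3))
cv2.imwrite("pics/w1b.png",cv2.resize(im,(800,600),interpolation=cv2.INTER_CUBIC))
E
```

```text
0.1 [ 0.25281664 -0.57100263  0.2302986 ] [ 3.13956884e+00 -1.15231889e-04 -2.72495800e+00] [-0.    -0.002  0.002 -0.     0.002  0.   ]
```

View pics/w1b.png

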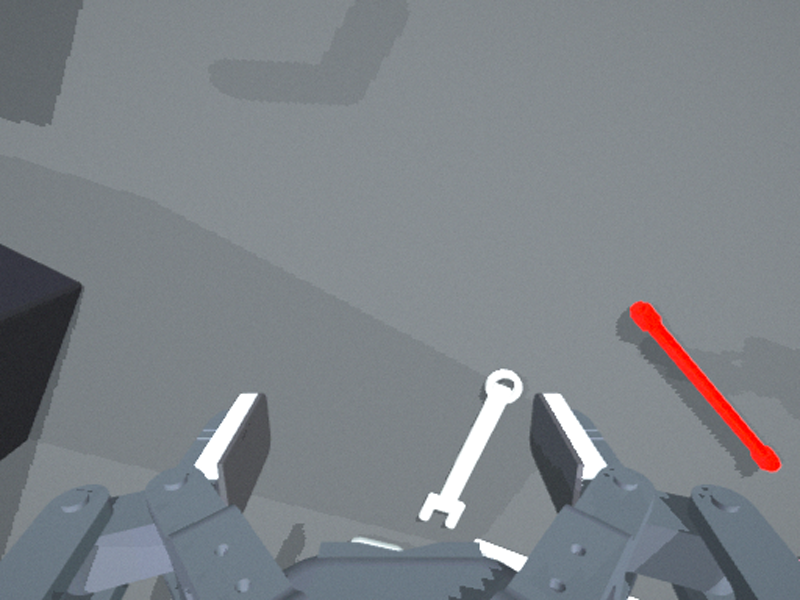

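The call was refused, probably because a row needs every key, so the arm hasn't moved. The picture shows the start view: the wrench at about (460,450), the red look-alike at (705,385), and the fingers at the bottom. I'll retry with all the keys.

>>> carry_out --series '[{"claw":0.085,"tx":-0.04,"ty":0.017,"tz":0,"ax":0,"ay":0,"az":-0.12},{"claw":0.085,"tx":-0.09,"ty":0.04,"tz":0,"ax":0,"ay":0,"az":-0.26},{"claw":0.085,"tx":-0.145,"ty":0.064,"tz":0,"ax":0,"ay":0,"az":-0.42},{"claw":0.085,"tx":-0.2,"ty":0.088,"tz":0,"ax":0,"ay":0,"az":-0.58},{"claw":0.085,"tx":-0.255,"ty":0.112,"tz":0,"ax":0,"ay":0,"az":-0.74},{"claw":0.085,"tx":-0.31,"ty":0.136,"tz":0,"ax":0,"ay":0,"az":-0.9},{"claw":0.085,"tx":-0.36,"ty":0.158,"tz":0,"ax":0,"ay":0,"az":-1.04},{"claw":0.085,"tx":-0.392,"ty":0.172,"tz":0,"ax":0,"ay":0,"az":-1.113},{"claw":0.085,"tx":-0.392,"ty":0.172,"tz":0,"ax":0,"ay":0,"az":-1.113},{"claw":0.085,"tx":-0.392,"ty":0.172,"tz":0,"ax":0,"ay":0,"az":-1.113},{"claw":0.085,"tx":-0.392,"ty":0.172,"tz":0,"ax":0,"ay":0,"az":-1.113}]' --force 60

```text
t: 1.52
eef_pos: [0.541, -0.2563, 0.2313]
tcp_rot: [3.141, 0.0, -1.613]
ft_force: [0.7, -0.0, 0.2]
gripper_width: 0.0847
grip_force: 0.0
```

```bash
python3 - <<'E'
from h import *
s=monitor.sense();im=camera("wrist");cv2.imwrite("pics/w2.png",im)
import pickle;pickle.dump(s,open('w2.pkl','wb'))
print(s['t'],s['eef_pos'],s['tcp_rot'],s['qd'].round(3))
c=im[20:320,130:380]
cv2.imwrite("pics/w2b.png",cv2.resize(c,(500,600),interpolation=cv2.INTER_CUBIC))
E
```

```text
1.525 [ 0.54103773 -0.25633793  0.23129726] [ 3.14124574e+00  1.46065435e-05 -1.61349910e+00] [-0.003 -0.001  0.004  0.001  0.003 -0.001]
```

View pics/w2b.png

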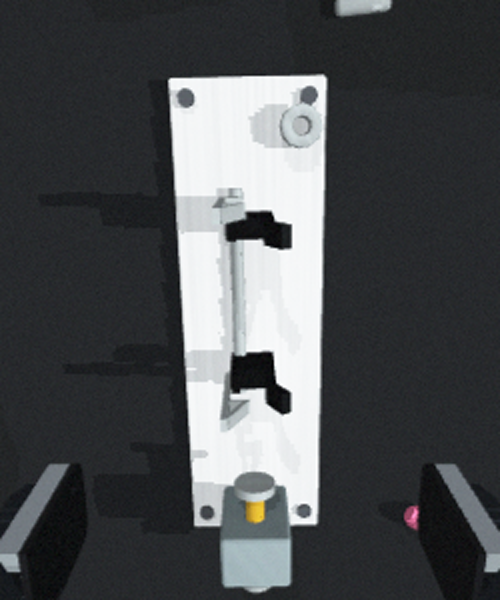

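The wrist view (crop scale 2, offset (130,20)) shows the base corners at (169,77), (327,75), (194,527) and (318,524). The two black clips are at (258,230) and (260,375), and the seat disc at (256,485). The jaw hooks are on the left (+x) and the nut is at (300,125).

```bash
cat > fit.py <<'E'
from h import *
import pickle
s=pickle.load(open('w2.pkl','rb'));W=cam("wrist",s)
f=lambda u,v:(130+u/2,20+v/2)
P=[onplane(W,f(*u),.01) for u in((169,77),(327,75),(194,527),(318,524))]
n=np.linalg.norm
for p in P:print(p.round(4))
print(n(P[0]-P[1]),n(P[2]-P[3]),n(P[0]-P[2]),n(P[1]-P[3]),sum(P)/4)
d=P[2]+P[3]-P[0]-P[1];th=np.arctan2(d[1],d[0]);print(np.degrees(th))
ey=np.array([np.cos(th),np.sin(th),0]);ex=np.array([ey[1],-ey[0],0]);C=sum(P)/4
F=onplane(W,f(255,486),.05);print("disc",F,(F-C)@ex,(F-C)@ey)
E
python3 - <<'E'
from fit import *
im=cv2.resize(cv2.imread('pics/w2.png')[20:320,130:380],(500,600),interpolation=cv2.INTER_CUBIC)
O=C-.03*ey;O[2]=0   # trial origin
def q(x,y,z):
    p=proj(W,O+x*ex+y*ey+[0,0,z]);return tuple(int(round(k)) for k in (2*(p[0]-130),2*(p[1]-20)))
for y in(-45,45):
    for yy in(y-6,y+6):
        for a,z in((-.0075,.080),(.0075,.051)): cv2.circle(im,q(a,yy/1000,z),2,(0,0,255),-1)
cv2.line(im,q(0,-.1,.05),q(0,.112,.05),(0,255,0),1)
t=np.linspace(0,2*np.pi,40)
for a in t: cv2.circle(im,q(.013*np.cos(a),.112,.05+.013*np.sin(a)),1,(255,0,255),-1)
for y in(.138,.174):
  cv2.circle(im,q(0,y,.074),2,(255,255,0),-1)
for y in(-.056,.056): cv2.circle(im,q(.002,y,.058),3,(255,0,0),-1)
for x in(-.045,.045):
  for y in(-.12,.18): cv2.circle(im,q(x,y,.01),3,(0,255,255),1)
cv2.imwrite('pics/o1.png',im)
E
```

```text
[ 0.5827 -0.3809  0.01  ]
[ 0.4932 -0.3781  0.01  ]
[ 0.5907 -0.081   0.01  ]
[ 0.5002 -0.0797  0.01  ]
0.08948562189384478 0.09051863383397525 0.2999716031255234 0.29848857330334105 [ 0.54171668 -0.22991848  0.01      ]
88.56082437998795
disc [ 0.54406088 -0.1382109   0.05      ] 4.015889136711511e-05 0.09173752344720901
```

View pics/o1.png

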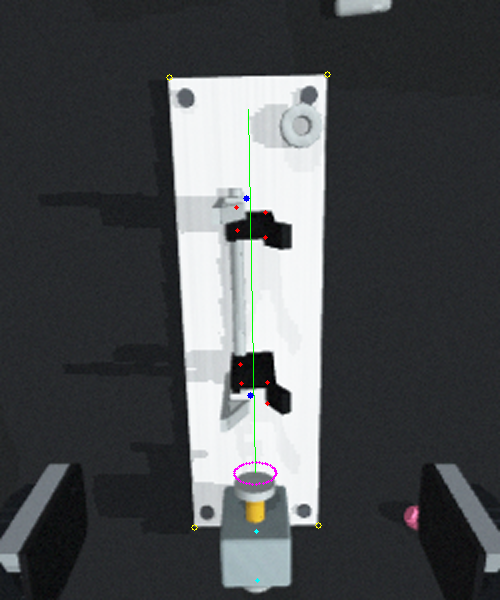

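The base overlay matches exactly. The disc and clips show that the holder origin is about 25 mm, not 30 mm, from the base centre, with x centred. That puts the clip point at about (0.541,-0.255), with its y axis at 88.6°. Next I'll go to the rack.

>>> carry_out --series '[{"claw":0.085,"tx":-0.04,"ty":0,"tz":0,"ax":0,"ay":0,"az":0.03},{"claw":0.085,"tx":-0.095,"ty":0,"tz":0.005,"ax":0,"ay":0,"az":0.06},{"claw":0.085,"tx":-0.155,"ty":0,"tz":0.01,"ax":0,"ay":0,"az":0.1},{"claw":0.085,"tx":-0.215,"ty":0,"tz":0.015,"ax":0,"ay":0,"az":0.14},{"claw":0.085,"tx":-0.275,"ty":0.001,"tz":0.02,"ax":0,"ay":0,"az":0.18},{"claw":0.085,"tx":-0.335,"ty":0.001,"tz":0.025,"ax":0,"ay":0,"az":0.22},{"claw":0.085,"tx":-0.39,"ty":0.002,"tz":0.03,"ax":0,"ay":0,"az":0.26},{"claw":0.085,"tx":-0.43,"ty":0.002,"tz":0.03,"ax":0,"ay":0,"az":0.281},{"claw":0.085,"tx":-0.43,"ty":0.002,"tz":0.03,"ax":0,"ay":0,"az":0.281},{"claw":0.085,"tx":-0.43,"ty":0.002,"tz":0.03,"ax":0,"ay":0,"az":0.281}]'

```text
t: 2.82
eef_pos: [0.5574, 0.1733, 0.2013]
tcp_rot: [3.141, -0.0, -1.894]
ft_force: [-0.1, -0.1, 0.8]
gripper_width: 0.0857
grip_force: 0.0
```

```bash
python3 - <<'E'
from h import *
s=monitor.sense();im=camera("wrist");cv2.imwrite("pics/w3.png",im)
import pickle;pickle.dump(s,open('w3.pkl','wb'))
print(s['t'],s['eef_pos'],s['tcp_rot'],s['qd'].round(3))
c=im[0:384,130:386]
cv2.imwrite("pics/w3b.png",cv2.resize(c,None,fx=1.5,fy=1.5,interpolation=cv2.INTER_CUBIC))
E
```

```text
2.825 [0.5573739  0.17332442 0.201326  ] [ 3.14136563e+00 -2.55327882e-04 -1.89364277e+00] [-0.016 -0.007 -0.006  0.001 -0.    -0.002]
```

View pics/w3b.png

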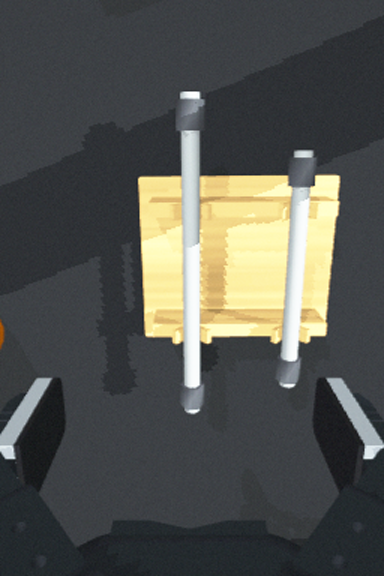

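The long column's tips are at (190,93) and (193,411) in this crop (scale 1.5, offset (130,0)). The short column is to the right and parallel to it.

```bash
python3 - <<'E'
from h import *
import pickle
s=pickle.load(open('w3.pkl','rb'));W=cam("wrist",s)
f=lambda u,v:(130+u/1.5,v/1.5)
a,b=onplane(W,f(190,95),.05),onplane(W,f(193,410),.05)
print(a,b,np.linalg.norm(a-b));m=(a+b)/2;d=b-a
print(m,np.degrees(np.arctan2(d[1],d[0])))
B=[onplane(W,f(*u),.008) for u in((138,177),(340,176),(145,336),(327,336))]
c=sum(B)/4;n=np.linalg.norm;print("rack",c,n(B[0]-B[1]),n(B[2]-B[3]),n(B[0]-B[2]))
v=d/n(d);print("col rel rack",(m-c)@v,(m-c)@[v[1],-v[0],0])
s=monitor.sense();g=c+v*((m-c)@v);
print("shift tool", totool(s,np.r_[m[:2],.05-.0187]-s['eef_pos']))
yaw=np.degrees(s['tcp_rot'][2]);print(yaw+180)
E
```

```text
[0.52177779 0.06823337 0.05      ] [0.59052486 0.28181532 0.05      ] 0.22437336975829023
[0.55615133 0.17502435 0.05      ] 72.15783900638314
rack [0.522901   0.19020066 0.008     ] 0.1497172067835252 0.15202729453802624 0.12883071983756883
col rel rack -0.004258632669306956 0.036301086080127117
shift tool [-0.00162023  0.00185884  0.17011994]
71.46552571436368
```

Length, rack size and the 36 mm offset all check out. Now I'll descend and grip.

>>> carry_out --series '[{"claw":0.045,"tx":-0.002,"ty":0.002,"tz":0.03,"ax":0,"ay":0,"az":-0.012},{"claw":0.045,"tx":-0.002,"ty":0.002,"tz":0.08,"ax":0,"ay":0,"az":-0.012},{"claw":0.045,"tx":-0.002,"ty":0.002,"tz":0.12,"ax":0,"ay":0,"az":-0.012},{"claw":0.045,"tx":-0.002,"ty":0.002,"tz":0.15,"ax":0,"ay":0,"az":-0.012},{"claw":0.045,"tx":-0.002,"ty":0.002,"tz":0.17,"ax":0,"ay":0,"az":-0.012},{"claw":0.045,"tx":-0.002,"ty":0.002,"tz":0.17,"ax":0,"ay":0,"az":-0.012},{"claw":0.005,"tx":-0.002,"ty":0.002,"tz":0.17,"ax":0,"ay":0,"az":-0.012},{"claw":0.005,"tx":-0.002,"ty":0.002,"tz":0.17,"ax":0,"ay":0,"az":-0.012},{"claw":0.005,"tx":-0.002,"ty":0.002,"tz":0.17,"ax":0,"ay":0,"az":-0.012},{"claw":0.005,"tx":-0.002,"ty":0.002,"tz":0.17,"ax":0,"ay":0,"az":-0.012},{"claw":0.005,"tx":-0.002,"ty":0.002,"tz":0.17,"ax":0,"ay":0,"az":-0.012}]' --force 70

```text
t: 4.25
eef_pos: [0.5571, 0.1769, 0.0328]
tcp_rot: [-3.14, 0.001, -1.88]
ft_force: [-0.0, -2.2, 6.7]
gripper_width: 0.0101
grip_force: 68.6
```

Gripped with 69 N. I'll lift and carry it over the holder.

>>> carry_out --series '[{"claw":0.005,"tx":0,"ty":0,"tz":-0.02,"ax":0,"ay":0,"az":0},{"claw":0.005,"tx":0,"ty":0,"tz":-0.06,"ax":0,"ay":0,"az":0},{"claw":0.005,"tx":0.02,"ty":-0.006,"tz":-0.1,"ax":0,"ay":0,"az":-0.02},{"claw":0.005,"tx":0.065,"ty":-0.018,"tz":-0.112,"ax":0,"ay":0,"az":-0.05},{"claw":0.005,"tx":0.12,"ty":-0.033,"tz":-0.112,"ax":0,"ay":0,"az":-0.085},{"claw":0.005,"tx":0.175,"ty":-0.048,"tz":-0.112,"ax":0,"ay":0,"az":-0.12},{"claw":0.005,"tx":0.23,"ty":-0.064,"tz":-0.112,"ax":0,"ay":0,"az":-0.155},{"claw":0.005,"tx":0.285,"ty":-0.08,"tz":-0.112,"ax":0,"ay":0,"az":-0.19},{"claw":0.005,"tx":0.34,"ty":-0.095,"tz":-0.112,"ax":0,"ay":0,"az":-0.23},{"claw":0.005,"tx":0.39,"ty":-0.109,"tz":-0.112,"ax":0,"ay":0,"az":-0.26},{"claw":0.005,"tx":0.4268,"ty":-0.1192,"tz":-0.112,"ax":0,"ay":0,"az":-0.285},{"claw":0.005,"tx":0.4268,"ty":-0.1192,"tz":-0.112,"ax":0,"ay":0,"az":-0.285}]'

```text
t: 5.75
eef_pos: [0.5385, -0.268, 0.1421]
tcp_rot: [3.14, 0.001, -1.6]
ft_force: [0.4, 0.6, -2.7]
gripper_width: 0.0099
grip_force: 68.3
```

>>> carry_out --series '[{"claw":0.005,"tx":0,"ty":0,"tz":0,"ax":0,"ay":0,"az":0},{"claw":0.005,"tx":0,"ty":0,"tz":0,"ax":0,"ay":0,"az":0}]'

```text
t: 6.0
eef_pos: [0.5395, -0.2648, 0.1432]
tcp_rot: [3.141, 0.0, -1.594]
ft_force: [-0.8, -0.3, -2.0]
gripper_width: 0.01
grip_force: 68.3
```

```bash
python3 - <<'E'
from h import *
s=monitor.sense();im=camera("wrist");cv2.imwrite("pics/w4.png",im)
import pickle;pickle.dump(s,open('w4.pkl','wb'))
print(s['t'],s['eef_pos'],s['tcp_rot'],s['qd'].round(3))
W=cam("wrist",s)
# predicted holder base corners and column ends
th=np.radians(88.56);ey=np.array([np.cos(th),np.sin(th),0]);ex=np.array([ey[1],-ey[0],0]);O=np.array([.5411,-.2549,0])
im=cv2.resize(im,(800,600),interpolation=cv2.INTER_CUBIC);k=800/512
def dot(p,c):
    q=proj(W,p)*k;cv2.circle(im,(int(round(q[0])),int(round(q[1]))),2,c,-1)
for y in(-51,-39,39,51):
    for x,z in((-.0075,.08),(.0075,.051)): dot(O+x*ex+y/1000*ey+[0,0,z],(0,0,255))
for x in(-.045,.045): dot(O+x*ex-.125*ey+[0,0,.01],(0,255,255))
z=s['eef_pos'][2]+.0187
for y in(-.125,.099): dot(np.r_[(O+y*ey)[:2],z],(0,255,0))
for y in(-.056,.056): dot(O+.002*ex+y*ey+[0,0,.058],(255,0,0))
cv2.imwrite("pics/w4b.png",im)
E
```

```text
6.0 [ 0.53952607 -0.26484607  0.14315308] [ 3.14117133e+00  4.24293914e-04 -1.59443293e+00] [ 0.002 -0.001  0.003  0.003  0.001  0.001]
```

View pics/w4b.png

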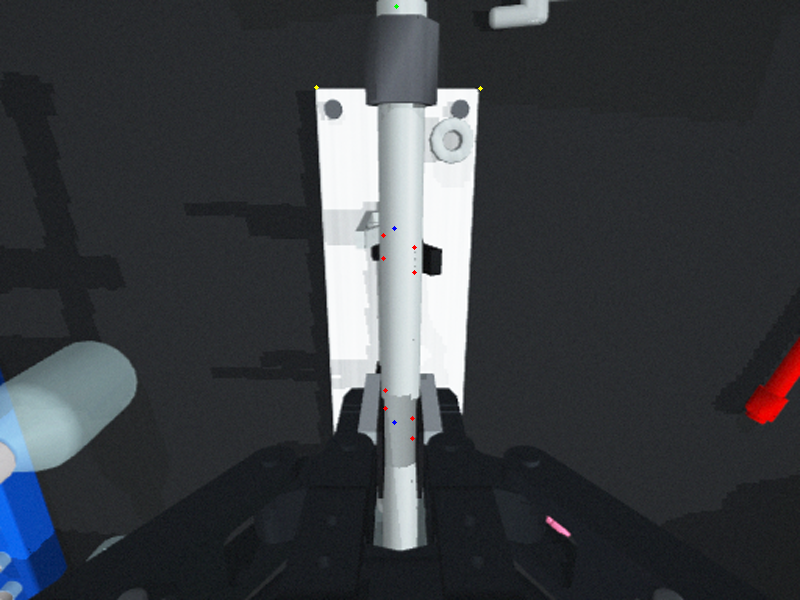

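The base corners overlay well. The held column's axis is at u≈401.5 (v=150) and 400.5 (v=300), slightly right of the line, and the hex/tube edge is at v≈103. I'll work out the offset.

```bash
python3 - <<'E'
from h import *
import pickle
s=pickle.load(open('w4.pkl','rb'));W=cam("wrist",s)
th=np.radians(88.56);ey=np.array([np.cos(th),np.sin(th),0]);ex=np.array([ey[1],-ey[0],0]);O=np.array([.5411,-.2549,0])
z=s['eef_pos'][2]+.0187
for u,v in((402.5,30),(402,60),(401.5,150),(401,200),(400.5,300)):
    d=onplane(W,(u*.64,v*.64),z)-O;print(u,v,(d@ex*1e3).round(2),(d@ey*1e3).round(2))
d=onplane(W,(401*.64,103*.64),z+.005)-O;print("hex edge y",d@ey)
# automatic tube centre
g=cv2.cvtColor(cv2.imread('pics/w4.png'),cv2.COLOR_BGR2GRAY).astype(int)
for v in(72,80,88): print(v,np.abs(np.diff(g[v,236:280])).round(0))
print(totool(s,np.r_[(O-.011*ey)[:2],0]-np.r_[s['eef_pos'][:2],0]))
E
```

```text
402.5 30 -1.51 -120.07
402 60 -1.41 -113.67
401.5 150 -1.35 -92.96
401 200 -1.25 -80.34
400.5 300 -1.18 -52.32
hex edge y -0.10364070232243855
72 [ 1  0  1  0 34 75  9  4 13 10  3  8 10  9  7  7  3 10  3  5  5  1  0  4
  1  4  1  3  1 13  9  1  2  7  9 43  5  1  1  1  0  1  1]
80 [ 0  0  0  0 34 71 12  6  3  9  9  4 10  7  7  7  5  6  3  8  2  4  1  1
  4  2  1  1  2  7  8  4  0  9 15 33  6  3  2  2  2 42 29]
88 [ 1  1  0  0 12 82 21  5  2  9  8  7  4 12  7  6  9  3  3  8  3  2  1  2
  5  4  0  4  2  6  6 10  4  8  4 22  5 24 71 57 26  7  4]
[ 1.01949473e-03 -1.32196008e-03 -9.89539939e-07]
```

The column sits 1.1 mm to -x and its middle is at y≈-13.6 mm, which is right for y. I'll correct x by 1.1 mm and come down to just above the hooks, then push.

>>> carry_out --series '[{"claw":0.005,"tx":0,"ty":-0.0011,"tz":0.015,"ax":0,"ay":0,"az":0},{"claw":0.005,"tx":0,"ty":-0.0011,"tz":0.045,"ax":0,"ay":0,"az":0},{"claw":0.005,"tx":0,"ty":-0.0011,"tz":0.065,"ax":0,"ay":0,"az":0},{"claw":0.005,"tx":0,"ty":-0.0011,"tz":0.076,"ax":0,"ay":0,"az":0},{"claw":0.005,"tx":0,"ty":-0.0011,"tz":0.076,"ax":0,"ay":0,"az":0},{"claw":0.005,"tx":0,"ty":-0.0011,"tz":0.076,"ax":0,"ay":0,"az":0}]'

```text
t: 6.8
eef_pos: [0.5413, -0.2662, 0.068]
tcp_rot: [-3.14, -0.001, -1.595]
ft_force: [0.0, -1.0, -1.7]
gripper_width: 0.0097
grip_force: 68.4
```

>>> carry_out --series '[{"claw":0.005,"tx":0,"ty":0,"tz":0.004,"ax":0,"ay":0,"az":0},{"claw":0.005,"tx":0,"ty":0,"tz":0.008,"ax":0,"ay":0,"az":0},{"claw":0.005,"tx":0,"ty":0,"tz":0.012,"ax":0,"ay":0,"az":0},{"claw":0.005,"tx":0,"ty":0,"tz":0.016,"ax":0,"ay":0,"az":0}]'

```text
t: 7.3
eef_pos: [0.5406, -0.2661, 0.051]
tcp_rot: [3.142, 0.0, -1.596]
ft_force: [-0.7, -0.7, -3.0]
gripper_width: 0.0101
grip_force: 68.4
```

>>> carry_out --series '[{"claw":0.005,"tx":0,"ty":0,"tz":0.003,"ax":0,"ay":0,"az":0},{"claw":0.005,"tx":0,"ty":0,"tz":0.006,"ax":0,"ay":0,"az":0},{"claw":0.005,"tx":0,"ty":0,"tz":0.009,"ax":0,"ay":0,"az":0},{"claw":0.005,"tx":0,"ty":0,"tz":0.012,"ax":0,"ay":0,"az":0},{"claw":0.005,"tx":0,"ty":0,"tz":0.012,"ax":0,"ay":0,"az":0}]'

```text
t: 7.92
eef_pos: [0.5401, -0.2661, 0.0391]
tcp_rot: [3.14, 0.0, -1.596]
ft_force: [-2.1, -1.3, 1.4]
gripper_width: 0.0099
grip_force: 68.7
```

>>> carry_out --series '[{"claw":0.005,"tx":0,"ty":0,"tz":0.002,"ax":0,"ay":0,"az":0},{"claw":0.005,"tx":0,"ty":0,"tz":0.004,"ax":0,"ay":0,"az":0},{"claw":0.005,"tx":0,"ty":0,"tz":0.005,"ax":0,"ay":0,"az":0},{"claw":0.005,"tx":0,"ty":0,"tz":0.005,"ax":0,"ay":0,"az":0}]'

```text
t: 8.43
eef_pos: [0.5411, -0.266, 0.0341]
tcp_rot: [-3.141, -0.0, -1.596]
ft_force: [0.4, -1.0, -2.2]
gripper_width: 0.0097
grip_force: 68.3
```

>>> carry_out --series '[{"claw":0.005,"tx":0,"ty":0,"tz":0.001,"ax":0,"ay":0,"az":0},{"claw":0.005,"tx":0,"ty":0,"tz":0.002,"ax":0,"ay":0,"az":0},{"claw":0.005,"tx":0,"ty":0,"tz":0.002,"ax":0,"ay":0,"az":0},{"claw":0.005,"tx":0,"ty":0,"tz":0.002,"ax":0,"ay":0,"az":0}]'

```text
t: 8.93
eef_pos: [0.541, -0.2661, 0.0329]
tcp_rot: [-3.141, -0.0, -1.596]
ft_force: [-1.0, 0.9, 2.1]
gripper_width: 0.0097
grip_force: 68.7
```

```bash
python3 - <<'E'
from h import *
s=monitor.sense();print(s['ft_force'],s['eef_pos'])
im=camera("scene");cv2.imwrite("pics/s5.png",im)
A=cv2.resize(im[125:215,160:250],(400,400),interpolation=cv2.INTER_CUBIC)
im=camera("wrist");cv2.imwrite("pics/w5.png",im)
B=cv2.resize(im[0:266,120:386],(400,400),interpolation=cv2.INTER_CUBIC)
cv2.imwrite("pics/z5.png",np.hstack([A,B]))
E
```

```text
[-0.98130825  0.91784267  2.08517885] [ 0.54096214 -0.26613261  0.03286356]
```

View pics/z5.png

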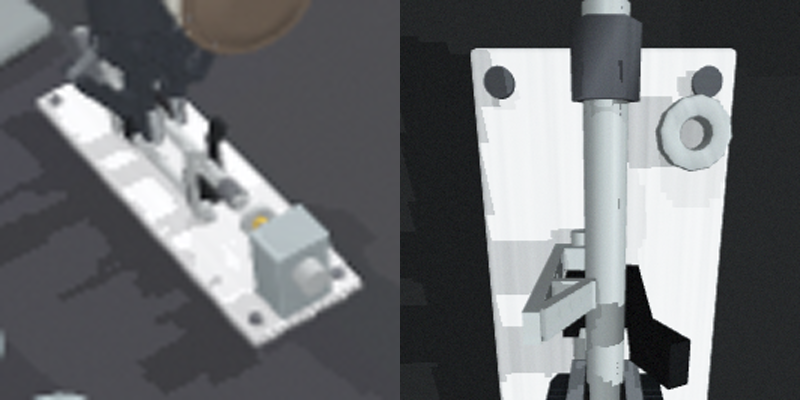

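The right half shows the hook lying over the tube at about (580,300) and the tube down in the clip, so the column is home, with the seat still clear. Next I'll slide it toward the seat (tool -x).

>>> carry_out --series '[{"claw":0.005,"tx":-0.002,"ty":0,"tz":0,"ax":0,"ay":0,"az":0},{"claw":0.005,"tx":-0.005,"ty":0,"tz":0,"ax":0,"ay":0,"az":0},{"claw":0.005,"tx":-0.008,"ty":0,"tz":0,"ax":0,"ay":0,"az":0},{"claw":0.005,"tx":-0.01,"ty":0,"tz":0,"ax":0,"ay":0,"az":0},{"claw":0.005,"tx":-0.01,"ty":0,"tz":0,"ax":0,"ay":0,"az":0},{"claw":0.005,"tx":-0.01,"ty":0,"tz":0,"ax":0,"ay":0,"az":0}]'

```text
t: 9.78
eef_pos: [0.5415, -0.256, 0.0328]
tcp_rot: [-3.14, -0.0, -1.595]
ft_force: [0.9, -2.4, 5.5]
gripper_width: 0.0098
grip_force: 68.9
```

>>> carry_out --series '[{"claw":0.005,"tx":-0.002,"ty":0,"tz":0,"ax":0,"ay":0,"az":0},{"claw":0.005,"tx":-0.005,"ty":0,"tz":0,"ax":0,"ay":0,"az":0},{"claw":0.005,"tx":-0.008,"ty":0,"tz":0,"ax":0,"ay":0,"az":0},{"claw":0.005,"tx":-0.008,"ty":0,"tz":0,"ax":0,"ay":0,"az":0},{"claw":0.005,"tx":-0.008,"ty":0,"tz":0,"ax":0,"ay":0,"az":0}]'

```text
t: 10.4
eef_pos: [0.5416, -0.2482, 0.0328]
tcp_rot: [-3.14, -0.0, -1.595]
ft_force: [0.5, -1.9, 5.7]
gripper_width: 0.0094
grip_force: 68.9
```

>>> carry_out --series '[{"claw":0.005,"tx":-0.002,"ty":0,"tz":0,"ax":0,"ay":0,"az":0},{"claw":0.005,"tx":-0.004,"ty":0,"tz":0,"ax":0,"ay":0,"az":0},{"claw":0.005,"tx":-0.004,"ty":0,"tz":0,"ax":0,"ay":0,"az":0},{"claw":0.005,"tx":-0.004,"ty":0,"tz":0,"ax":0,"ay":0,"az":0}]'

```text
t: 10.9
eef_pos: [0.5417, -0.2449, 0.0328]
tcp_rot: [-3.14, -0.001, -1.595]
ft_force: [0.3, -6.6, 4.8]
gripper_width: 0.0096
grip_force: 68.9
```

>>> carry_out --series '[{"claw":0.005,"tx":-0.002,"ty":0,"tz":0,"ax":0,"ay":0,"az":0},{"claw":0.005,"tx":-0.004,"ty":0,"tz":0,"ax":0,"ay":0,"az":0},{"claw":0.005,"tx":-0.004,"ty":0,"tz":0,"ax":0,"ay":0,"az":0},{"claw":0.005,"tx":-0.004,"ty":0,"tz":0,"ax":0,"ay":0,"az":0}]'

```text
t: 11.4
eef_pos: [0.5418, -0.2416, 0.0328]
tcp_rot: [-3.14, -0.002, -1.596]
ft_force: [0.6, -8.5, 4.3]
gripper_width: 0.0098
grip_force: 68.9
```

```bash
python3 - <<'E'
from h import *
F=[]
for i in range(12): camera("scene");F.append(monitor.sense()['ft_force'])
print(np.mean(F,0),np.std(F,0),monitor.sense()['eef_pos'])
E
```

```text
[-0.01604396 -9.05098931  3.94569802] [0.44610119 0.42372757 0.39820027] [ 0.54177502 -0.24162733  0.03283016]
```

>>> carry_out --series '[{"claw":0.005,"tx":-0.002,"ty":0,"tz":0,"ax":0,"ay":0,"az":0},{"claw":0.005,"tx":-0.002,"ty":0,"tz":0,"ax":0,"ay":0,"az":0},{"claw":0.005,"tx":-0.002,"ty":0,"tz":0,"ax":0,"ay":0,"az":0}]'

```text
t: 12.38
eef_pos: [0.5418, -0.24, 0.0328]
tcp_rot: [-3.14, -0.002, -1.596]
ft_force: [-1.2, -9.8, 3.6]
gripper_width: 0.0096
grip_force: 68.9
```

```bash
python3 - <<'E'
from h import *
F=[]
for i in range(12): im=camera("scene");F.append(monitor.sense()['ft_force'])
print(np.mean(F,0),np.std(F,0),monitor.sense()['eef_pos'])
A=cv2.resize(im[155:205,190:250],(720,600),interpolation=cv2.INTER_CUBIC)
cv2.imwrite("pics/s6.png",A)
E
```

```text
[  0.02309541 -10.61928114   3.72806343] [0.41582536 0.42881845 0.57211843] [ 0.54181182 -0.23999295  0.03284766]
```

View pics/s6.png

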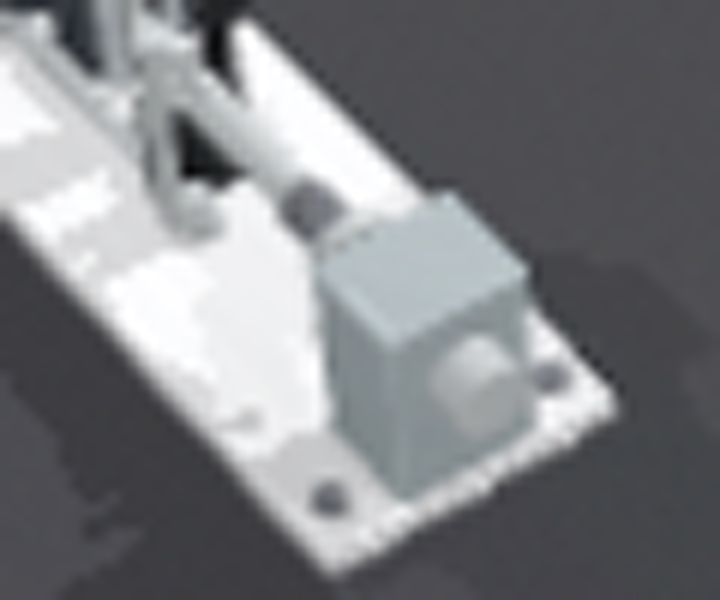

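The picture shows the hex end at (310,205) hard up against the seat in front of the block, and the disc not bottomed. Force rises about 1 N/mm. Of the 10.6 N measured, about 2 N is sliding friction, so the seat carries about 9 N at about 9 mm. I'll hold steady and hand in.

>>> carry_out --series '[{"claw":0.005,"tx":-0.0005,"ty":0,"tz":0,"ax":0,"ay":0,"az":0},{"claw":0.005,"tx":-0.0005,"ty":0,"tz":0,"ax":0,"ay":0,"az":0},{"claw":0.005,"tx":-0.0005,"ty":0,"tz":0,"ax":0,"ay":0,"az":0},{"claw":0.005,"tx":-0.0005,"ty":0,"tz":0,"ax":0,"ay":0,"az":0},{"claw":0.005,"tx":-0.0005,"ty":0,"tz":0,"ax":0,"ay":0,"az":0},{"claw":0.005,"tx":-0.0005,"ty":0,"tz":0,"ax":0,"ay":0,"az":0},{"claw":0.005,"tx":-0.0005,"ty":0,"tz":0,"ax":0,"ay":0,"az":0},{"claw":0.005,"tx":-0.0005,"ty":0,"tz":0,"ax":0,"ay":0,"az":0},{"claw":0.005,"tx":-0.0005,"ty":0,"tz":0,"ax":0,"ay":0,"az":0},{"claw":0.005,"tx":-0.0005,"ty":0,"tz":0,"ax":0,"ay":0,"az":0},{"claw":0.005,"tx":-0.0005,"ty":0,"tz":0,"ax":0,"ay":0,"az":0},{"claw":0.005,"tx":-0.0005,"ty":0,"tz":0,"ax":0,"ay":0,"az":0}]'

```text
t: 14.48
eef_pos: [0.5418, -0.2398, 0.0328]
tcp_rot: [-3.14, -0.003, -1.596]
ft_force: [-0.7, -12.6, 4.2]
gripper_width: 0.0095
grip_force: 68.9
```

```bash
python3 -c "
from plant import *
s=monitor.sense();print(s['ft_force'],s['eef_pos']);print(job_done())"
```

```text
[ -0.73905592 -12.61349712   4.21151193] [ 0.54180961 -0.23980757  0.03281235]
the job is handed in; nothing more can be done
None
```

The job is handed in at about 14.5 s, no verdict returned: the long column is home under the jaw, still gripped at about 69 N, and pressing the seat in an estimated 9–10 mm; the last single push reading was 12.6 N, including roughly 2 N of friction.

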